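Register a panel in the stencil jig and close the frame

TASK

Get the stencil jig ready for painting: with the frame still open, nudge the white panel across the grey bed into the square corner of the wooden fence until it sits flat and touches the fence along both edges. Then fold the hinged stencil frame down over it until it is fully shut, without slamming it, and leave the jar, the cup and the tape roll where they are.

Things in the scene. Friction and masses are not known exactly. Their poses are not given: they have to be found in the camera images.
- panel: Loose white primed painting panel with pale wooden edges, 140 (its x) x 110 (its y) x 12 mm (z), 0.1 to 0.2 kg. Origin: centre of its underside. It lies flat on the bed of the jig, its centre 15 to 40 mm short of its seat in each direction, turned up to 0.2 rad.
- jig: Stencil jig, fixed to the desk: grey bed 240 x 240 x 18 mm. Origin: centre of its underside; z up, x away from the robot, y to the left. Wooden fence bars, 15 mm thick and 14 mm high, stand on it along the far (+x) and the right (-y) side; the other two sides are open.
- jig_corner (a point): Inside corner of the fence, at the height of the bed's top (18 mm above the desk), with the jig's axes. The far fence's face is x = 0 (from y = -15 to +175 mm), the right fence's face is y = 0 (from x = -175 to 0). The bed's centre is at x = -85, y = +75 mm. Touching both fences squarely, the panel's origin is at x = -70, y = +55 mm.
- frame_hinge (a point): Middle of the stencil frame's hinge line, which runs along the jig's x axis on the right (-y) side of the bed, 34 mm above the desk; at x = -85, y = -33, z = +16 mm in the axes of jig_corner. Its axes are the jig's (they do not turn with the frame).
- frame_edge (a point): Middle of the frame's free edge on its outer face (the top when shut), 208 mm from the hinge line. x along the hinge, y away from the hinge, z out of the outer face, which lies 7 mm off the plane through the hinge line. Frame: 210 mm along the hinge, 8 mm thick, pale wooden bars (the free-edge bar is 28 mm wide) round a thin blue stencil plate; a black tab sticks out 14 mm here.
- frame (a joint): Angle of the stencil frame in rad: 0 = fully shut, flat, its outer face 41 mm above the desk, 3 mm clear of the panel; pi/2 = upright; starts at 1.75 to 2.05, leaning outward to the right (-y). End stop 2.2. A friction hinge (0.35 N m) holds it at any angle: it does not fall by itself but must be pushed all the way down, with about 2 N at the free edge. 0.25 kg.
- jar: Bystander: small paint jar with white and pink bands, 54 mm across, 62 mm high, standing on the desk left of the jig. Origin: centre of its underside.
- cup: Bystander: white paper cup with a pink inside, 54 mm across, 55 mm high, standing on the desk at the near left of the jig. Origin: centre of its underside.
- tape: Bystander: roll of masking tape, 101 mm across, 24 mm high, lying on the desk right of the jig, below the open frame. Origin: centre of its underside.
Mind the look-alikes: they are no part of the job. Of the things that look like the panel, the largest one is meant.

How it is judged:
On the way, in this order (a step that is already met when the one before it is completed fails the run):
1. the panel lies flat in the corner, touching both fences (gaps under 3 mm, square to 0.04 rad), while the frame is still open (above 1.3 rad) (x of panel in the frame of jig_corner above -0.073 m and y of panel in the frame of jig_corner below 0.058 m and z of panel in the frame of jig_corner below 0.004 m and angle between the x axis of panel and the x axis of jig_corner, either way round below 0.04 rad and value of joint frame above 1.3 rad), for 0.2 s.
2. the frame is shut (below 0.03 rad) over the panel (x of panel in the frame of jig_corner above -0.073 m and y of panel in the frame of jig_corner below 0.058 m and z of panel in the frame of jig_corner below 0.004 m and angle between the x axis of panel and the x axis of jig_corner, either way round below 0.04 rad and value of joint frame below 0.03 rad), for 0.2 s.
At the end, for the whole second after the job is handed in: The panel rests flat in the corner, within 3 mm of both fences and square to them within 0.04 rad, and the frame is shut over it to within 0.03 rad (all of step 2 and linear speed of panel below 0.02 m/s); the robot touches nothing.
It fails at once if the frame is slammed (closing faster than 4 rad/s) (velocity of joint frame below -4 rad/s).
It fails at once if the jar is moved more than 30 mm or tipped (distance of jar from where it was at the start of the episode above 0.03 m or angle between jar's own z axis and vertical above 0.4 rad).
It fails at once if the cup is moved more than 30 mm or tipped (distance of cup from where it was at the start of the episode above 0.03 m or angle between cup's own z axis and vertical above 0.4 rad).
It fails at once if the tape roll is moved more than 30 mm or tipped (distance of tape from where it was at the start of the episode above 0.03 m or angle between tape's own z axis and vertical above 0.4 rad).
It also fails if it takes over 67 s, if anything falls off the work surface, if the arm or the gripper's body presses on something with over 40 N, if the wrist force passes 120 N, or if a joint passes its speed limit or range.

ROBOT

A 7-joint arm with a two-finger parallel gripper is mounted at the origin on a cart in front of the work surface, level with it; the furniture and walls round the work are solid. World frame = base frame: x ahead of the robot, y to its left, z up, the work surface at z = 0. Lengths are in m, angles in rad, forces in N, time in s.
With the tool pointing down it reaches from about 0.35 to 0.9 m from the base axis. Payload 8.1 kg.
Tool frame: the origin (TCP) lies midway between the tips of the shut fingers; the grasp point (between the pads) lies 19 mm behind it; z points along the fingers, y is the line along which they close (so a half turn about z gives the same grasp; the last joint's range is limited). The gripper opens to 92 mm and grips with 3 to 60 N. Pads are 19 mm wide; open, the fingers measure 130 mm over their backs; the gripper's body (75 mm by 190 mm) begins 47 mm behind the grasp point.
Start: joints at [1.185, 0.434, 0.025, 1.573, -0.012, 1.134, -0.075], TCP at [0.174, -0.6, 0.227] pointing down, gripper open.
Joint ranges: [-2.62, 2.62], [-0.44, 2.09], [-1.27, 1.32], [0.08, 2.57], [-1.32, 4.46], [0.12, 2], [-2.74, 2.74]. Speed limits (rad/s): [2.22, 2.22, 3.01, 3.01, 3.14, 3.14, 3.14].

INTERFACE

Orientations are given as a rotation vector (axis times angle).
In Python, from cell import observe, get_image, camera_model, sign_off, recognise, silhouettes gives the robot as it stands.
- The arm moves only by the tool apply_moves, never from a script. Its argument "motion" is a list of rows, each an object of numbers: "x", "y", "z": the shift along the world's x, y, z in cm; "yaw": the turn about the world's z in degrees; "hand": the opening, from -1 (shut) to 1 (fully open), so that 0 is half open. In form: [{"x": .., "y": .., "z": .., "yaw": .., "hand": ..}, ...]. A call has 1 to 10 rows; each row is the pose to reach, as a shift and turn from the pose commanded when the call began; what a row does not reach only later rows make up. A row lasts 1/8 s, in which the tool goes at most 62.5 mm and 10.7 degrees, less where a joint would pass 70% of its speed; a pose out of reach is approached as far as the arm can. A call with a gripper value outside its range is refused whole. The fingers move at their own pace and stop on an object; "newtons" is the grip in N (left out, the last holds). Time passes only in rows, so rows that repeat a pose let the fingers close. It gives the time, the measured TCP pose, the force, the opening and the grip force at its end, in the units of the state.
- observe(): the state, without advancing time (a new reading comes with each control period).
- get_image(name): name is "side" or "top"; returns the picture (420x560x3 uint8, blue, green, red); there is no depth.
- camera_model(name): a dict with "camera_matrix" (3x3 intrinsics, pixels), "k1" (the pictures are not rectified: a ray, as slopes to the right and down, at radius r is drawn at 1 + k1 r^2 times it, then the intrinsics apply), "T" (4x4, takes a point from camera to world coordinates). Camera axes: x right, y up, looking along -z (the intrinsics and any distortion apply to the point x, -y, -z); pixel columns grow to the right and rows downward; lengths in m; the calibration is good to about 2 mm. A picture is of the moment at which its call begins. camera_model takes no time and is no camera call.
- sign_off(): hands the job in; it is judged then, once.
Trained networks look in the newest picture that a camera, given by its name, has taken for a name from the list of things; names that differ only in an ending like _2 or _b are one class to them, and where a whole thing is asked for, a point or a joint stands for the part that bears it (a point fixed in the world has none). Each returns a list of dicts, best first, with "p" (0 to 1); they miss things now and then, are a little off and sometimes report something else, mostly with a low value. They report only what shows in the picture. A call takes as long as a camera call. They do not tell look-alikes from the thing itself.
- recognise(query, camera): "rect" ([left, top, right, bottom] in pixels, round what is visible of it).
- silhouettes(query, camera): "mask" (420x560 bool, what is visible of it) and "rect" ([left, top, right, bottom] in pixels, round what is visible of it).
The state is a dict: "clock": time; "joints": joint angles; "dq": joint speeds; "joint_efforts": joint torques, N m; "position": TCP position; "ee_rot": TCP orientation; "force": force on the tool from outside, world axes, zero at the start; "ft_torque": the same for the moment, N m; "width": opening from 0.0 (shut) to 1.0 (fully open); "gripper_force": force on a finger pad.
Only numpy, scipy, OpenCV 4.12 (cv2) and the standard library are available. Lean on these libraries where they do the work, as an engineer would, in place of code of your own. Each camera call takes 0.05 s, during which the arm holds its last target. There are 200 camera calls.

## Working session

There is one attempt and no reset: what is moved stays moved. The work goes in short steps, Python scripts to look and compute and a tool call to move; the robot and the scene stay as the last step left them, time stands still between calls to the robot, and variables do not carry over. Pictures are saved under pics/ and viewed, at most 10 in all, crops included, and the job is handed in when it is done.

Besides the shell and the picture viewer there is one more tool, called after "Call:" as name(argument=value, ...) on one line, values as JSON. apply_moves: Moves the arm, as the interface text tells. Its arguments: {"type":"object","properties":{"motion":{"type":"array","items":{"type":"object","properties":{"x":{"type":"number"},"y":{"type":"number"},"z":{"type":"number"},"yaw":{"type":"number"},"hand":{"type":"number"}}}},"newtons":{"type":"number"}},"required":["motion"]}

```bash
mkdir -p pics; ls; python3 - <<'E'
from cell import *
import cv2,numpy as np
for n in("side","top"):
    im=get_image(n); cv2.imwrite(f"pics/{n}0.png",im)
    m=camera_model(n); print(n,np.round(m["T"],3).tolist(),m["camera_matrix"],m["k1"])
    for q in("panel","jig","frame","jar","cup","tape"):
        print(q,[(np.round(d["rect"]).tolist(),round(d["p"],2)) for d in recognise(q,n)])
print(observe())
E
```

```text
pics
side [[0.998, -0.035, 0.055, 0.664], [0.063, 0.745, -0.664, -1.015], [-0.018, 0.666, 0.746, 1.106], [0.0, 0.0, 0.0, 1.0]] [[538.75494896   0.         276.55758261]
 [  0.         538.75494896 215.49153098]
 [  0.           0.           1.        ]] -0.04353028522916759
panel [([218.0, 224.0, 279.0, 252.0], 0.85), ([232.0, 146.0, 271.0, 172.0], 0.7), ([321.0, 238.0, 357.0, 279.0], 0.65)]
jig [([202.0, 207.0, 306.0, 292.0], 0.91)]
frame [([205.0, 245.0, 308.0, 282.0], 0.66)]
jar [([224.0, 179.0, 248.0, 209.0], 0.67)]
cup [([200.0, 190.0, 217.0, 215.0], 0.6)]
tape [([234.0, 305.0, 276.0, 349.0], 0.88)]
top [[-0.028, 0.994, -0.11, 0.475], [-1.0, -0.028, -0.001, -0.094], [-0.004, 0.11, 0.994, 1.207], [0.0, 0.0, 0.0, 1.0]] [[435.05131423   0.         278.1487041 ]
 [  0.         435.05131423 218.11880269]
 [  0.           0.           1.        ]] -0.05677959419758993
panel [([155.0, 250.0, 196.0, 289.0], 0.95), ([286.0, 152.0, 324.0, 183.0], 0.89), ([271.0, 228.0, 320.0, 283.0], 0.76)]
jig [([247.0, 182.0, 399.0, 303.0], 0.77)]
frame [([331.0, 184.0, 396.0, 274.0], 0.62)]
jar [([228.
[... 151 characters left out ...]
.5)]
{'clock': 0.7, 'joints': array([ 1.18541538,  0.43445501,  0.02501248,  1.57317695, -0.01158649,
        1.13402482, -0.07513962]), 'dq': array([-0.00072623, -0.00061993,  0.00031503, -0.00037833, -0.00211283,
       -0.00028351, -0.00041026]), 'joint_efforts': array([ 1.89936218e-03, -6.67487741e+01,  9.84846801e-01, -3.14760590e+01,
       -6.06213883e-02,  3.26452672e-02, -8.25589240e-06]), 'position': array([ 0.17436104, -0.60020632,  0.22677889]), 'ee_rot': array([ 3.11018700e+00,  4.42498778e-01, -1.57660452e-05]), 'force': array([-0.42203644,  0.91256837, -0.37630853]), 'ft_torque': array([-0.00440781,  0.01044439, -0.02421225]), 'gripper_force': 0.0, 'width': 0.9935513928743095}
```

```bash
python3 - <<'E'
import cv2
a=cv2.imread("pics/side0.png");b=cv2.imread("pics/top0.png")
cv2.imwrite("pics/side0c.png",cv2.resize(a[130:370,170:490],(800,600),interpolation=3))
cv2.imwrite("pics/top0c.png",cv2.resize(b[130:340,140:420],(800,600),interpolation=3))
E
```

```text
(no output)
```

View pics/side0c.png

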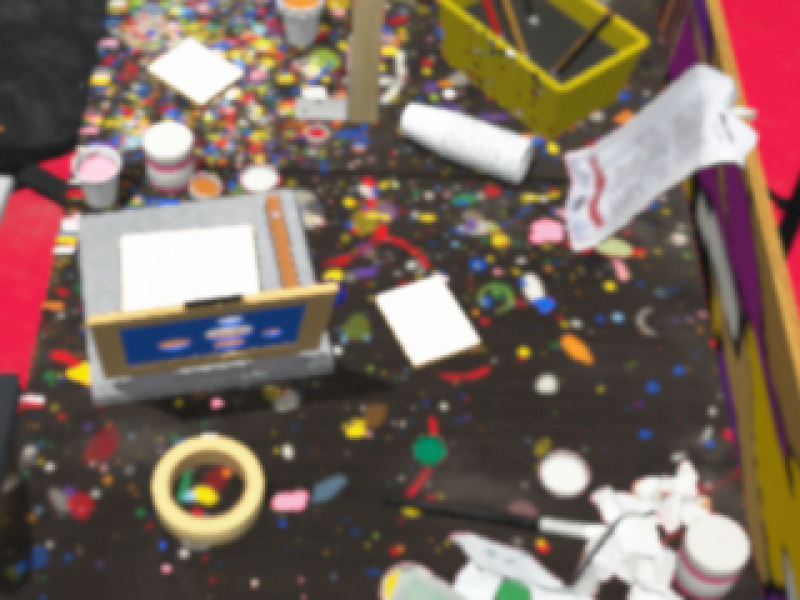

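View pics/top0c.png

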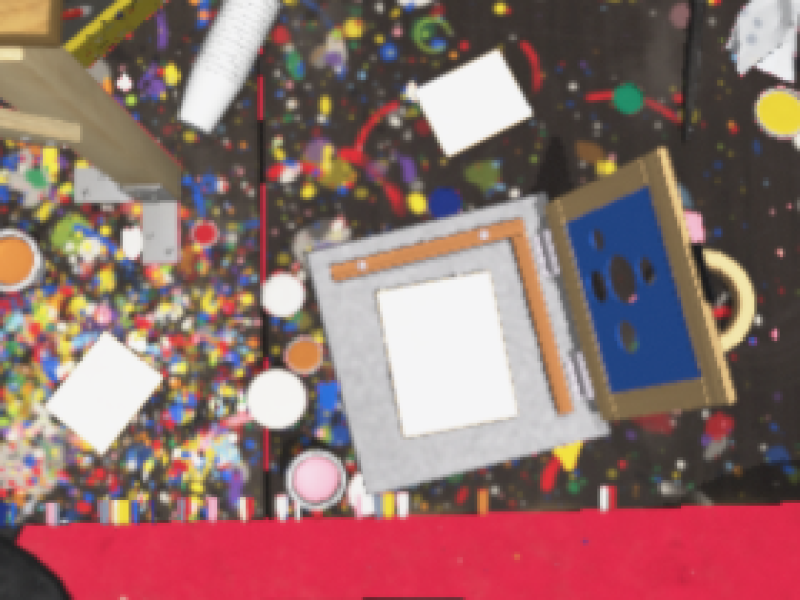

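The side crop shows the open frame over the right of the bed, with its tab at about (215,300) and the tape in front of it. The top crop shows the inside corner of the fence at (513,237), the panel at (377–518, 270–437), the cup at (316,478), the jar at (277,400), and the frame leaning right over the tape. Next I'll measure poses by fitting the known geometry.

```bash
cat > h.py <<'E'
from cell import *
import cv2,numpy as np
from scipy.optimize import minimize,least_squares
def proj(n,P):
    m=camera_model(n);P=np.atleast_2d(P);c=(P-m["T"][:3,3])@m["T"][:3,:3]
    s=np.c_[c[:,0]/-c[:,2],-c[:,1]/-c[:,2]];s=s*(1+m["k1"]*(s**2).sum(1,keepdims=True))
    K=m["camera_matrix"];return s@np.diag([K[0,0],K[1,1]])+K[:2,2]
def unproj(n,uv,z):
    m=camera_model(n);K=m["camera_matrix"];uv=np.atleast_2d(np.float64(uv))
    p=cv2.undistortPoints(uv[:,None],K,np.array([m["k1"],0,0,0.]))[:,0]
    d=np.c_[p[:,0],-p[:,1],-np.ones(len(p))]@m["T"][:3,:3].T;o=m["T"][:3,3]
    return o+d*((z-o[2])/d[:,2])[:,None]
def pts(pose,L):  # planar pose of jig_corner (x,y,yaw), L local xyz -> world
    L=np.atleast_2d(L);c,s=np.cos(pose[2]),np.sin(pose[2])
    return np.c_[pose[0]+c*L[:,0]-s*L[:,1],pose[1]+s*L[:,0]+c*L[:,1],L[:,2]+.018]
def ras(polys,S=8):  # antialiased mask
    b=np.zeros((420*S//2,560*S//2),np.uint8)
    for q in polys: cv2.fillPoly(b,[np.round((q+.5)*S/2*16-8).astype(np.int32)],255,shift=4)
    return cv2.resize(b,(560,420),interpolation=cv2.INTER_AREA)/255.
def fit(n,prob,polyf,p0,w):
    f=lambda d:((ras(polyf(p0+d*[.01,.01,.1]),8)-prob)**2)[w].sum()
    r=minimize(f,np.zeros(3),method="Nelder-Mead",options=dict(initial_simplex=np.vstack([np.zeros(3),np.eye(3)]),xatol=.005,fatol=1e-3))
    return p0+r.x*[.01,.01,.1],r.fun
def fence(n):
    h=.014
    F=[[(0,-.015),(.015,-.015),(.015,.175),(0,.175)],[(-.175,-.015),(0,-.015),(0,0),(-.175,0)]]
    def g(p):
        o=[]
        for q in F:
            P=np.r_[[(a,b,0) for a,b in q],[(a,b,h) for a,b in q]]
            o.append(cv2.convexHull(proj(n,pts(p,P)).astype(np.float32))[:,0])
        return o
    return g
def panelp(n):
    def g(p):
        q=[(s*.07,t*.055,z) for s in(-1,1) for t in(-1,1) for z in(0,.012)]
        return [cv2.convexHull(proj(n,pts(p,q)).astype(np.float32))[:,0]]
    return g
def win(n,r):
    w=np.zeros((420,560),bool);w[r[1]:r[3],r[0]:r[2]]=1;return w
def white(im):
    hsv=cv2.cvtColor(im,cv2.COLOR_BGR2HSV);g=im.min(2).astype(float);return g
def rel(pc,pp):
    c,s=np.cos(pc[2]),np.sin(pc[2]);d=pp[:2]-pc[:2]
    return np.array([c*d[0]+s*d[1],-s*d[0]+c*d[1],pp[2]-pc[2]])
E
python3 - <<'E'
from h import *
n="top";im=cv2.imread("pics/top0.png")
def cr(u,v):return [140+u/2.857,130+v/2.857]
c=unproj(n,cr(513,238),.032)[0];a=unproj(n,cr(332,280),.032)[0];b=unproj(n,cr(560,413),.032)[0]
print(c,a,b)
d=c-b;yaw=np.arctan2(d[1],d[0]);p0=np.array([c[0],c[1],yaw])
print(np.linalg.norm(c-a),np.linalg.norm(c-b),yaw,np.arctan2(-(a-c)[0],(a-c)[1]))
f=im.astype(float);prob=np.clip((f[...,2]-f[...,0]-15)/75,0,1)
w=ras([np.array(cv2.convexHull(proj(n,pts(p0,[(x,y,.01) for x in(-.185,.03) for y in(-.022,.185)])).astype(np.float32))[:,0])])>.5
pc,e=fit(n,prob,fence(n),p0,w);print("corner",pc,e)
m=unproj(n,[cr(448,353)],.024)[0]
for n2 in("top","side"):
    im2=cv2.imread(f"pics/{n2}0.png").astype(float).min(2)
    r0=[265,220,325,290] if n2=="top" else [212,216,280,247]
    w=win(n2,r0); pr=np.clip((im2-185)/50,0,1)
    pp,e=fit(n2,pr,panelp(n2),np.array([m[0],m[1],yaw+.05]),w);print(n2,pp,e,"rel",rel(pc,pp))
h=pts(pc,[-.085,-.033,.016])[0];print("hinge",h)
for q,z in(("jar",.062),("cup",.055),("tape",.024)):
    r=recognise(q,"top")[0]["rect"];print(q,unproj("top",[(r[0]+r[2])/2,(r[1]+r[3])/2],z)[0])
r=recognise("tape","side")[0]["rect"];print(unproj("side",[(r[0]+r[2])/2,(r[1]+r[3])/2],.012))
# tab from both views -> frame angle
for t in np.arange(1.6,2.2,.1):
    E=[(-.085+x,-.033+.208*np.cos(t)-.007*np.sin(t),.016+.208*np.sin(t)+.007*np.cos(t)) for x in(-.105,0,.105)]
    print(round(t,1),np.round((proj("top",pts(pc,E))-[140,130])*2.857).tolist(),np.round((proj("side",pts(pc,E))-[170,130])*2.5).tolist(),pts(pc,E)[1].round(3))
E
```

```text
[ 0.6146952  -0.20561732  0.032     ] [ 0.57945925 -0.03243206  0.032     ] [ 0.44808848 -0.24350936  0.032     ]
0.17673343274644648 0.17086136998877943 0.22362999421121946 0.20071847118968442
corner [ 0.61894866 -0.20291727  0.22779194] 39.21517201076509
top [ 0.5077483  -0.13907117  0.16079803] 217.33107158785083 rel [-0.09390959  0.08730884 -0.06699391]
side [ 0.50659963 -0.13490868  0.16720428] 44.696775394079204 rel [-0.09408858  0.0916232  -0.06058766]
hinge [ 0.54359672 -0.25426009  0.034     ]
jar [0.46615503 0.01672726 0.062     ]
cup [ 0.39563783 -0.01700216  0.055     ]
tape [ 0.55176957 -0.41631205  0.024     ]
[[ 0.55414917 -0.38758249  0.012     ]]
1.6 [[656.0, 421.0], [619.0, 290.0], [583.0, 162.0]] [[80.0, 247.0], [203.0, 230.0], [324.0, 213.0]] [ 0.547 -0.267  0.242]
1.7 [[681.0, 414.0], [644.0, 284.0], [608.0, 156.0]] [[82.0, 267.0], [206.0, 250.0], [329.0, 233.0]] [ 0.551 -0.287  0.239]
1.8 [[705.0, 407.0], [668.0, 277.0], [631.0, 150.0]] [[84.0, 289.0], [210.0, 272.0], [333.0, 254.0]] [ 0.556 -0.307  0.235]
1.9 [[727.0, 401.0], [690.0, 272.0], [654.0, 146.0]] [[87.0, 312.0], [213.0, 295.0], [338.0, 277.0]] [ 0.56  -0.326  0.229]
2.0 [[747.0, 395.0], [710.0, 267.0], [674.0, 142.0]] [[90.0, 337.0], [217.0, 319.0], [342.0, 301.0]] [ 0.565 -0.345  0.22 ]
2.1 [[765.0, 389.0], [729.0, 262.0], [693.0, 139.0]] [[93.0, 362.0], [221.0, 344.0], [346.0, 326.0]] [ 0.569 -0.362  0.21 ]
2.2 [[781.0, 383.0], [745.0, 259.0], [709.0, 137.0]] [[97.0, 387.0], [224.0, 369.0], [350.0, 350.0]] [ 0.573 -0.379  0.198]
```

Call:
apply_moves(motion=[{"z": 6},{"z": 12},{"x": 2,"y": 6,"z": 12,"yaw": 10},{"x": 5,"y": 12,"z": 12,"yaw": 20},{"x": 8,"y": 17,"z": 12,"yaw": 30},{"x": 11,"y": 22,"z": 12,"yaw": 40},{"x": 14,"y": 27,"z": 12,"yaw": 50},{"x": 17,"y": 32,"z": 12,"yaw": 60},{"x": 20,"y": 37,"z": 12,"yaw": 70},{"x": 23,"y": 42,"z": 12,"yaw": 80}])

```text
schema error: expected keys x, y, z, yaw, hand
```

Call:
apply_moves(motion=[{"x": 0,"y": 0,"z": 6,"yaw": 0,"hand": 1},{"x": 0,"y": 0,"z": 12,"yaw": 0,"hand": 1},{"x": 2,"y": 6,"z": 12,"yaw": 10,"hand": 1},{"x": 5,"y": 12,"z": 12,"yaw": 20,"hand": 1},{"x": 8,"y": 17,"z": 12,"yaw": 30,"hand": 1},{"x": 11,"y": 22,"z": 12,"yaw": 40,"hand": 1},{"x": 14,"y": 27,"z": 12,"yaw": 50,"hand": 1},{"x": 17,"y": 32,"z": 12,"yaw": 60,"hand": 1},{"x": 20,"y": 37,"z": 12,"yaw": 70,"hand": 1},{"x": 23,"y": 42,"z": 12,"yaw": 80,"hand": 1}], newtons=20)

```text
clock: 2.15
position: [0.4051, -0.1785, 0.3471]
ee_rot: [2.091, 2.343, 0.0]
force: [0.3, -0.7, 0.5]
width: 1.005
gripper_force: 0.0
```

Call:
apply_moves(motion=[{"x": 3,"y": 5,"z": 0,"yaw": 7,"hand": 1},{"x": 6,"y": 10,"z": 0,"yaw": 7,"hand": 1},{"x": 8.5,"y": 13,"z": -3,"yaw": 7,"hand": 1},{"x": 8.5,"y": 13,"z": -9,"yaw": 7,"hand": 1},{"x": 8.5,"y": 13,"z": -15,"yaw": 7,"hand": 1},{"x": 8.5,"y": 13,"z": -21,"yaw": 7,"hand": 1},{"x": 8.5,"y": 13,"z": -25,"yaw": 7,"hand": 1},{"x": 8.5,"y": 13,"z": -28,"yaw": 7,"hand": 1},{"x": 8.5,"y": 13,"z": -28,"yaw": 7,"hand": 1}])

```text
clock: 3.28
position: [0.4879, -0.0502, 0.0652]
ee_rot: [-1.949, -2.46, 0.003]
force: [-0.2, 0.4, -0.0]
width: 1.002
gripper_force: 0.0
```

```bash
python3 - <<'E'
from h import *
s=observe();print(s["position"],s["ee_rot"])
pc=np.array([.61895,-.20292,.2278]);print(rel(pc,np.r_[s["position"][:2],0]))
a=get_image("side");b=get_image("top")
cv2.imwrite("pics/1.png",np.hstack([cv2.resize(a[150:310,180:340],(400,400)),cv2.resize(b[150:310,220:380],(400,400))]))
E
```

```text
[ 0.48788527 -0.0501675   0.06518754] [-1.94896798 -2.45967433  0.00343252]
[-0.09318191  0.17840522 -0.2278    ]
```

View pics/1.png

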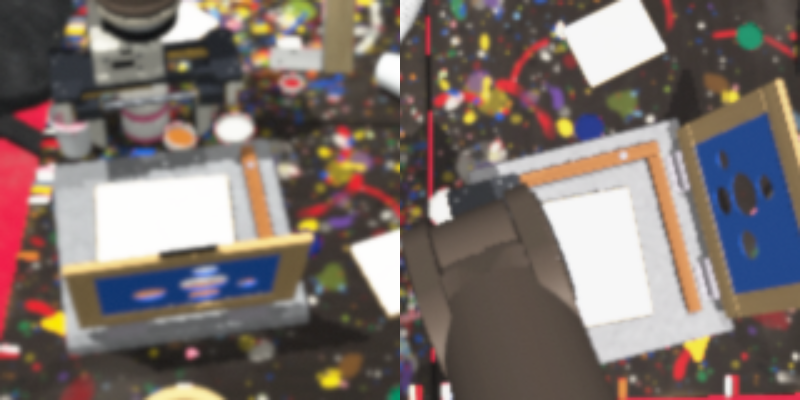

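The picture shows the fingers over the left strip of the bed, clear of the panel, jar and cup. I'll lower the tool and push.

Call:
apply_moves(motion=[{"x": 0,"y": 0,"z": -2,"yaw": 0,"hand": 1},{"x": 0,"y": 0,"z": -3.6,"yaw": 0,"hand": 1},{"x": 0,"y": 0,"z": -4.2,"yaw": 0,"hand": 1},{"x": 0,"y": 0,"z": -4.2,"yaw": 0,"hand": 1}])

```text
clock: 3.88
position: [0.4894, -0.0502, 0.0248]
ee_rot: [-1.951, -2.462, 0.0]
force: [-0.1, -0.1, -0.8]
width: 0.998
gripper_force: 0.0
```

Call:
apply_moves(motion=[{"x": 0.2,"y": -0.8,"z": 0,"yaw": 0,"hand": 1},{"x": 0.4,"y": -1.6,"z": 0,"yaw": 0,"hand": 1},{"x": 0.55,"y": -2.4,"z": 0,"yaw": 0,"hand": 1},{"x": 0.7,"y": -3.1,"z": 0,"yaw": 0,"hand": 1},{"x": 0.85,"y": -3.7,"z": 0,"yaw": 0,"hand": 1},{"x": 1.0,"y": -4.3,"z": 0,"yaw": 0,"hand": 1},{"x": 1.1,"y": -4.7,"z": 0,"yaw": 0,"hand": 1},{"x": 1.15,"y": -5.0,"z": 0,"yaw": 0,"hand": 1},{"x": 1.15,"y": -5.0,"z": 0,"yaw": 0,"hand": 1}])

```text
clock: 5.0
position: [0.5009, -0.1006, 0.0247]
ee_rot: [1.952, 2.461, -0.0]
force: [0.4, -0.2, 0.3]
width: 1.0
gripper_force: 0.0
```

Call:
apply_moves(motion=[{"x": 0.07,"y": -0.3,"z": -0.1,"yaw": 0,"hand": 1},{"x": 0.12,"y": -0.5,"z": -0.1,"yaw": 0,"hand": 1},{"x": 0.16,"y": -0.7,"z": -0.1,"yaw": 0,"hand": 1},{"x": 0.16,"y": -0.7,"z": -0.1,"yaw": 0,"hand": 1},{"x": 0.16,"y": -0.7,"z": -0.1,"yaw": 0,"hand": 1}])

```text
clock: 5.62
position: [0.502, -0.1035, 0.0237]
ee_rot: [-1.947, -2.461, -0.004]
force: [-2.2, 13.8, 4.4]
width: 1.002
gripper_force: 7.1
```

```bash
python3 - <<'E'
from h import *
s=observe();print(s["position"],s["force"])
pc=np.array([.61895,-.20292,.2278]);print(rel(pc,np.r_[s["position"][:2],0]))
a=get_image("side");b=get_image("top")
cv2.imwrite("pics/2.png",np.hstack([cv2.resize(a[190:300,190:300],(400,400)),cv2.resize(b[170:310,250:390],(400,400))]))
E
```

```text
[ 0.50195428 -0.10345938  0.02366573] [-2.2108543  13.78549379  4.42261555]
[-0.09151152  0.12331283 -0.2278    ]
```

View pics/2.png

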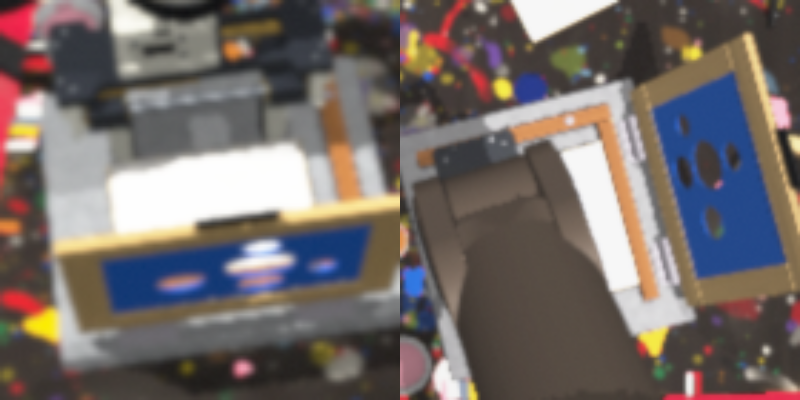

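Contact is firm: 14 N, and the top view shows the panel against the right fence. Now I'll go round to the near edge.

Call:
apply_moves(motion=[{"x": -0.2,"y": 0.9,"z": 0,"yaw": 0,"hand": 1},{"x": -0.6,"y": 2.5,"z": 1,"yaw": 0,"hand": 1},{"x": -0.8,"y": 3,"z": 6,"yaw": 0,"hand": 0.8},{"x": -2,"y": 1,"z": 9,"yaw": -10,"hand": 0.6},{"x": -4,"y": -1,"z": 9,"yaw": -20,"hand": 0.4},{"x": -6,"y": -3,"z": 9,"yaw": -30,"hand": 0.2},{"x": -8,"y": -5,"z": 9,"yaw": -40,"hand": 0.2},{"x": -8.4,"y": -7.2,"z": 9,"yaw": -50,"hand": 0.2},{"x": -8.4,"y": -7.2,"z": 9,"yaw": -60,"hand": 0.2},{"x": -8.4,"y": -7.2,"z": 9,"yaw": -70,"hand": 0.2}])

```text
clock: 6.98
position: [0.4183, -0.1791, 0.1144]
ee_rot: [3.013, 0.888, 0.001]
force: [-0.4, 0.0, -0.9]
width: 0.6
gripper_force: 0.0
```

Call:
apply_moves(motion=[{"x": 0,"y": 0,"z": 0,"yaw": -10,"hand": 0.2},{"x": 0,"y": 0,"z": 0,"yaw": -20,"hand": 0.2},{"x": 0,"y": 0,"z": -3,"yaw": -20,"hand": 0.2},{"x": 0,"y": 0,"z": -4,"yaw": -20,"hand": 0.2}])

```text
clock: 7.48
position: [0.4177, -0.1784, 0.0732]
ee_rot: [-3.12, -0.362, 0.002]
force: [0.1, 0.4, -0.2]
width: 0.598
gripper_force: 0.0
```

```bash
python3 - <<'E'
from h import *
s=observe();print(s["position"],s["force"],s["ee_rot"])
pc=np.array([.61895,-.20292,.2278]);print(rel(pc,np.r_[s["position"][:2],0]))
a=get_image("side");b=get_image("top")
cv2.imwrite("pics/3.png",np.hstack([cv2.resize(a[190:300,190:300],(400,400)),cv2.resize(b[170:310,250:390],(400,400))]))
E
```

```text
[ 0.41774701 -0.17843518  0.07318034] [ 0.11404695  0.43947907 -0.16750417] [-3.12007352e+00 -3.62298771e-01  2.07001872e-03]
[-0.19047551  0.06929092 -0.2278    ]
```

View pics/3.png

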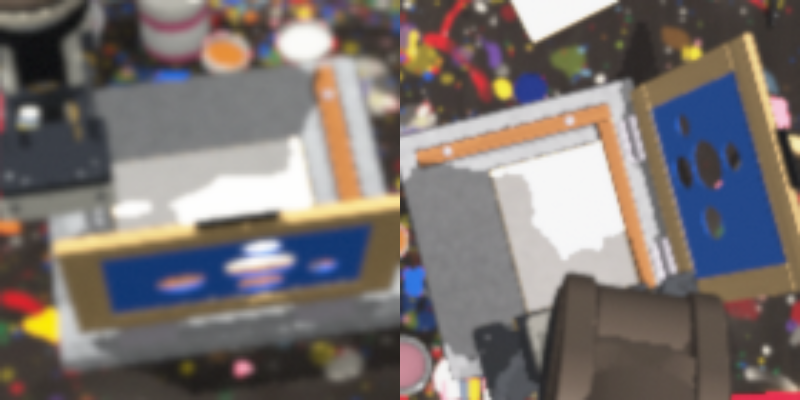

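Panel lies along the right fence, with a gap left at the far fence (about 20 mm). The fingers are nearer than its near edge.

Call:
apply_moves(motion=[{"x": 0,"y": 0,"z": -2.5,"yaw": 0,"hand": 0.2},{"x": 0,"y": 0,"z": -4,"yaw": 0,"hand": 0.2},{"x": 0,"y": 0,"z": -4.9,"yaw": 0,"hand": 0.2},{"x": 0,"y": 0,"z": -4.9,"yaw": 0,"hand": 0.2}])

```text
clock: 8.07
position: [0.4185, -0.1791, 0.0249]
ee_rot: [-3.121, -0.361, 0.0]
force: [-0.7, -0.1, -0.4]
width: 0.599
gripper_force: 0.0
```

Call:
apply_moves(motion=[{"x": 0.6,"y": 0.15,"z": 0,"yaw": 0,"hand": 0.2},{"x": 1.2,"y": 0.28,"z": 0,"yaw": 0,"hand": 0.2},{"x": 1.7,"y": 0.4,"z": 0,"yaw": 0,"hand": 0.2},{"x": 2.2,"y": 0.5,"z": 0,"yaw": 0,"hand": 0.2},{"x": 2.7,"y": 0.62,"z": 0,"yaw": 0,"hand": 0.2},{"x": 3.1,"y": 0.72,"z": 0,"yaw": 0,"hand": 0.2},{"x": 3.3,"y": 0.77,"z": 0,"yaw": 0,"hand": 0.2},{"x": 3.3,"y": 0.77,"z": 0,"yaw": 0,"hand": 0.2}])

```text
clock: 9.07
position: [0.452, -0.1714, 0.0248]
ee_rot: [3.121, 0.362, 0.001]
force: [-0.5, -0.3, 0.1]
width: 0.601
gripper_force: 0.0
```

Call:
apply_moves(motion=[{"x": 0.2,"y": 0.05,"z": 0,"yaw": 0,"hand": 0.2},{"x": 0.4,"y": 0.1,"z": 0,"yaw": 0,"hand": 0.2},{"x": 0.6,"y": 0.14,"z": 0,"yaw": 0,"hand": 0.2},{"x": 0.6,"y": 0.14,"z": 0,"yaw": 0,"hand": 0.2}])

```text
clock: 9.57
position: [0.4562, -0.1703, 0.0246]
ee_rot: [-3.121, -0.36, 0.004]
force: [-5.4, -1.1, 4.1]
width: 0.597
gripper_force: 2.9
```

Call:
apply_moves(motion=[{"x": 0.3,"y": 0.07,"z": 0,"yaw": 0,"hand": 0.2},{"x": 0.3,"y": 0.07,"z": 0,"yaw": 0,"hand": 0.2},{"x": 0.3,"y": 0.07,"z": 0,"yaw": 0,"hand": 0.2}])

```text
clock: 9.95
position: [0.4563, -0.1702, 0.0243]
ee_rot: [-3.121, -0.358, 0.011]
force: [-13.5, -3.2, 11.0]
width: 0.6
gripper_force: 6.8
```

Call:
apply_moves(motion=[{"x": -1.5,"y": -0.35,"z": 0,"yaw": 0,"hand": 0.2},{"x": -3,"y": -0.7,"z": 1,"yaw": 0,"hand": 0.2},{"x": -4,"y": 0,"z": 6,"yaw": 0,"hand": 0.2},{"x": -4,"y": 4,"z": 10,"yaw": 0,"hand": 0.2},{"x": -5,"y": 10,"z": 13,"yaw": 0,"hand": 0.2},{"x": -5,"y": 16,"z": 13,"yaw": 0,"hand": 0.2},{"x": -5,"y": 22,"z": 13,"yaw": 0,"hand": 0.2}])

```text
clock: 10.82
position: [0.4105, 0.0521, 0.1562]
ee_rot: [3.121, 0.36, 0.006]
force: [1.4, 0.4, 0.2]
width: 0.601
gripper_force: 0.0
```

```bash
python3 - <<'E'
from h import *
s=observe();print(s["position"],s["force"],s["ee_rot"])
a=get_image("side");b=get_image("top");cv2.imwrite("pics/s4.png",a);cv2.imwrite("pics/t4.png",b)
cv2.imwrite("pics/4.png",np.hstack([cv2.resize(a[190:300,190:300],(400,400)),cv2.resize(b[170:310,250:390],(400,400))]))
E
```

```text
[0.41051268 0.052103   0.15624285] [1.35478247 0.36341062 0.20195887] [3.12064047 0.35958363 0.00555876]
```

View pics/4.png

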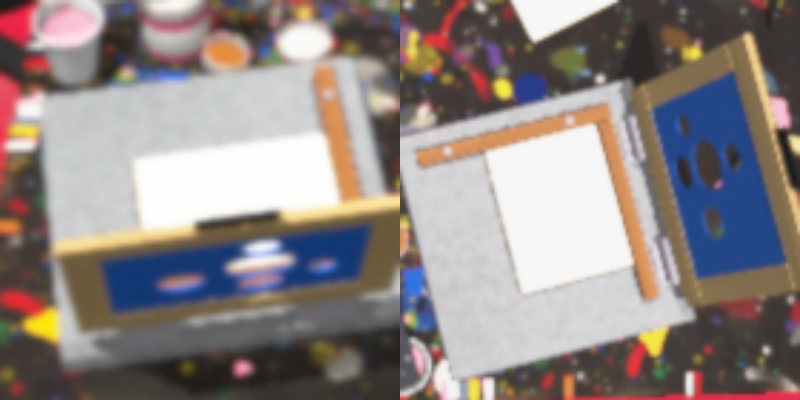

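Panel looks seated against both fences. I'll check it numerically at subpixel level.

```bash
python3 - <<'E'
from h import *
n="top";im=cv2.imread("pics/t4.png");f=im.astype(float)
pc=np.array([.61895,-.20292,.2278])
prob=np.clip((f[...,2]-f[...,0]-15)/75,0,1)
poly=lambda p,b:ras([cv2.convexHull(proj(n,pts(p,[(x,y,.01) for x in b[:2] for y in b[2:]])).astype(np.float32))[:,0]])>.5
w=poly(pc,(-.185,.03,-.022,.185))&~poly(pc,(-.16,-.012,.012,.19))
pc2,e=fit(n,prob,fence(n),pc,w);print("corner",pc2,e)
pp0=np.r_[pts(pc2,[-.07,.055,0])[0][:2],pc2[2]]
# white: min channel between bed grey and panel; against fence use blue
wp=poly(pc2,(-.165,.004,-.004,.135));bg=np.median(f[...,0][poly(pc2,(-.19,-.16,.02,.16))]);wh=np.median(f[...,0][poly(pc2,(-.12,-.03,.02,.09))])
print(bg,wh)
g=f[...,0];pr=np.clip((g-bg)/(wh-bg),0,1)
pp,e=fit(n,pr,panelp(n),pp0,wp);print("panel rel",rel(pc2,pp),e)
# edge points of panel: blue profile along right edge & far edge: gap seen as dark/grey band
import scipy.ndimage as nd
def prof(a):
    uv=proj(n,pts(pc2,a));return nd.map_coordinates(g,[uv[:,1],uv[:,0]],order=1)
ys=np.arange(-.012,.016,.002)
for x in(-.125,-.1,-.07,-.04,-.015):print("R",x,prof([(x,y,.013) for y in ys]).astype(int).tolist())
for y in(.015,.035,.055,.075,.1):print("F",y,prof([(-q,y,.013) for q in ys]).astype(int).tolist())
E
```

```text
corner [ 0.61848545 -0.20296496  0.22283917] 33.33090042291427
213.0 247.0
panel rel [-0.07137508  0.05614498  0.00512094] 88.09919261822377
R -0.125 [119, 98, 95, 92, 91, 95, 145, 204, 242, 245, 246, 246, 246, 246]
R -0.1 [114, 98, 93, 92, 89, 94, 118, 195, 238, 246, 246, 246, 246, 246]
R -0.07 [113, 96, 93, 91, 89, 93, 122, 190, 239, 245, 246, 246, 247, 247]
R -0.04 [112, 96, 92, 90, 88, 85, 117, 179, 239, 244, 246, 246, 246, 246]
R -0.015 [112, 97, 92, 91, 89, 92, 110, 189, 230, 245, 245, 246, 246, 246]
F 0.015 [100, 93, 93, 94, 94, 105, 148, 213, 238, 246, 246, 247, 247, 246]
F 0.035 [99, 94, 93, 94, 94, 108, 143, 211, 237, 246, 246, 247, 246, 247]
F 0.055 [102, 94, 92, 92, 94, 109, 143, 205, 237, 246, 246, 246, 246, 246]
F 0.075 [102, 94, 92, 91, 94, 105, 150, 203, 239, 245, 246, 246, 246, 246]
F 0.1 [100, 94, 91, 91, 93, 103, 128, 198, 232, 245, 245, 246, 245, 246]
```

The panel is seated square to both fences, with about 1 mm gaps and 0.005 rad. Now I'll go over the top to the outer side of the frame, fingers wide to straddle the tab.

Call:
apply_moves(motion=[{"x": 0,"y": 0,"z": 6,"yaw": 10,"hand": 1},{"x": 0,"y": 0,"z": 12,"yaw": 20,"hand": 1},{"x": 0,"y": 0,"z": 18,"yaw": 30,"hand": 1},{"x": 2,"y": -5.5,"z": 18.5,"yaw": 40,"hand": 1},{"x": 4,"y": -11,"z": 18.5,"yaw": 50,"hand": 1},{"x": 6,"y": -16.5,"z": 18.5,"yaw": 60,"hand": 1},{"x": 8,"y": -22,"z": 18.5,"yaw": 70,"hand": 1},{"x": 10,"y": -27.5,"z": 18.5,"yaw": 80,"hand": 1},{"x": 12,"y": -33,"z": 18.5,"yaw": 90,"hand": 1},{"x": 14,"y": -38.5,"z": 18.5,"yaw": 90,"hand": 1}])

```text
clock: 12.18
position: [0.5499, -0.3365, 0.3404]
ee_rot: [1.947, 2.464, 0.001]
force: [1.4, 0.6, 0.0]
width: 0.998
gripper_force: 0.0
```

Call:
apply_moves(motion=[{"x": 2,"y": -4.3,"z": 0,"yaw": 0,"hand": 1},{"x": 2,"y": -4.3,"z": 0,"yaw": 0,"hand": 1},{"x": 2,"y": -4.3,"z": 0,"yaw": 0,"hand": 1}])

```text
clock: 12.55
position: [0.5698, -0.3768, 0.3398]
ee_rot: [-1.951, -2.462, -0.001]
force: [0.2, -0.0, -0.0]
width: 1.0
gripper_force: 0.0
```

```bash
python3 - <<'E'
from h import *
s=observe();print(s["position"],s["force"],s["ee_rot"],s["joints"].round(2))
a=get_image("side");b=get_image("top")
cv2.imwrite("pics/5.png",np.hstack([cv2.resize(a[150:350,170:370],(400,400)),cv2.resize(b[150:310,280:440],(400,400))]))
E
```

```text
[ 0.56977083 -0.37682439  0.33984647] [ 0.18944446 -0.01884714 -0.03761474] [-1.95121780e+00 -2.46175696e+00 -1.04727527e-03] [ 0.58  0.49 -0.13  1.22  0.06  1.44  0.69]
```

View pics/5.png

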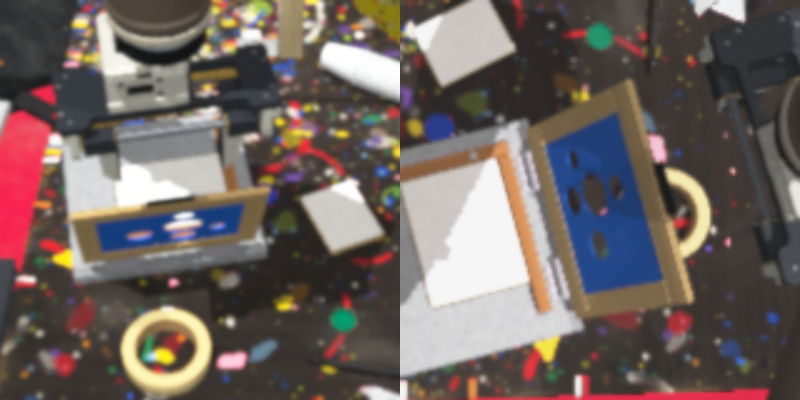

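The gripper is outside the frame's free edge and the tape is clear. I'll descend to z ≈ 0.205.

Call:
apply_moves(motion=[{"x": 0,"y": 0,"z": -5,"yaw": 0,"hand": 1},{"x": 0,"y": 0,"z": -10,"yaw": 0,"hand": 1},{"x": 0,"y": 0,"z": -13.5,"yaw": 0,"hand": 1},{"x": 0,"y": 0,"z": -13.5,"yaw": 0,"hand": 1}])

```text
clock: 13.15
position: [0.5688, -0.3751, 0.2028]
ee_rot: [-1.947, -2.46, 0.001]
force: [0.6, 0.8, 0.8]
width: 1.0
gripper_force: 0.0
```

```bash
python3 - <<'E'
import numpy as np
# finger centre targets (hinge coords) ; front corner on outer face at r=.195 (theta<pi/2)
b=.011
def W(y,z):return np.round(100*np.array([.5433-.2236*y-.570,-.2541+.9747*y+.3765,z-.205]),1)
for t in np.r_[1.9,1.75,1.6,1.5:0:-.1,.05,0]:
    t=float(t)
    if t>1.5: y=.208*np.cos(t)-.007*np.sin(t);z=.205
    else: r=.195;y=r*np.cos(t)-.007*np.sin(t);z=.034+r*np.sin(t)+.007*np.cos(t)
    print(round(t,2),"y,z",round(y-b,3),round(z,3),"cmd",W(y-b,z))
E
```

```text
1.9 y,z -0.085 0.205 cmd [-0.8  4.   0. ]
1.75 y,z -0.055 0.205 cmd [-1.4  6.9  0. ]
1.6 y,z -0.024 0.205 cmd [-2.1  9.9  0. ]
1.5 y,z -0.004 0.229 cmd [-2.6 11.8  2.4]
1.4 y,z 0.015 0.227 cmd [-3.  13.7  2.2]
1.3 y,z 0.034 0.224 cmd [-3.4 15.6  1.9]
1.2 y,z 0.053 0.218 cmd [-3.9 17.4  1.3]
1.1 y,z 0.071 0.211 cmd [-4.3 19.2  0.6]
1.0 y,z 0.088 0.202 cmd [-4.6 20.9 -0.3]
0.9 y,z 0.105 0.191 cmd [-5.  22.4 -1.4]
0.8 y,z 0.12 0.179 cmd [-5.3 23.9 -2.6]
0.7 y,z 0.134 0.165 cmd [-5.7 25.3 -4. ]
0.6 y,z 0.146 0.15 cmd [-5.9 26.5 -5.5]
0.5 y,z 0.157 0.134 cmd [-6.2 27.5 -7.1]
0.4 y,z 0.166 0.116 cmd [-6.4 28.4 -8.9]
0.3 y,z 0.173 0.098 cmd [ -6.5  29.1 -10.7]
0.2 y,z 0.179 0.08 cmd [ -6.7  29.7 -12.5]
0.1 y,z 0.182 0.06 cmd [ -6.7  30.  -14.5]
0.05 y,z 0.183 0.051 cmd [ -6.8  30.1 -15.4]
0.0 y,z 0.184 0.041 cmd [ -6.8  30.2 -16.4]
```

Call:
apply_moves(motion=[{"x": -0.4,"y": 2,"z": 0,"yaw": 0,"hand": 1},{"x": -0.8,"y": 3.5,"z": 0,"yaw": 0,"hand": 1},{"x": -1.0,"y": 4.8,"z": 0,"yaw": 0,"hand": 1},{"x": -1.3,"y": 6.2,"z": 0.3,"yaw": 0,"hand": 1},{"x": -1.6,"y": 7.6,"z": 0.7,"yaw": 0,"hand": 1},{"x": -1.9,"y": 9.0,"z": 1.2,"yaw": 0,"hand": 1},{"x": -2.2,"y": 10.4,"z": 1.8,"yaw": 0,"hand": 1},{"x": -2.6,"y": 11.8,"z": 2.2,"yaw": 0,"hand": 1},{"x": -2.6,"y": 11.8,"z": 2.2,"yaw": 0,"hand": 1}])

```text
clock: 14.28
position: [0.5444, -0.2572, 0.2273]
ee_rot: [1.949, 2.464, 0.001]
force: [0.1, 0.4, 0.5]
width: 1.001
gripper_force: 0.0
```

```bash
python3 - <<'E'
from h import *
s=observe();print(s["position"],s["force"],s["ee_rot"],s["joints"].round(2))
a=get_image("side");b=get_image("top")
cv2.imwrite("pics/6.png",np.hstack([cv2.resize(a[150:350,170:370],(400,400)),cv2.resize(b[150:310,240:400],(400,400))]))
E
```

```text
[ 0.54443434 -0.25719708  0.22734566] [0.05198137 0.35543133 0.49727905] [1.94874369e+00 2.46405354e+00 1.26592118e-03] [ 0.47  0.41 -0.17  1.62  0.07  1.12  0.52]
```

View pics/6.png

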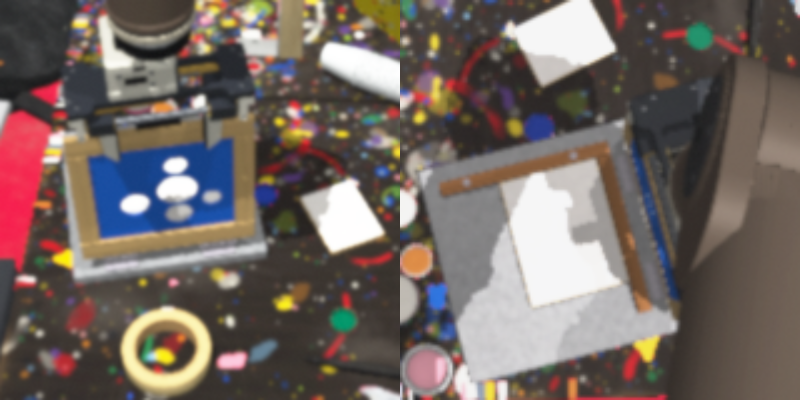

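The frame is upright, with both fingers on its free-edge bar either side of the tab. The panel is still in the corner, so I'll follow the arc down.

Call:
apply_moves(motion=[{"x": -0.4,"y": 1.9,"z": 0.3,"yaw": 0,"hand": 1},{"x": -0.8,"y": 3.8,"z": 0,"yaw": 0,"hand": 1},{"x": -1.3,"y": 5.6,"z": -0.6,"yaw": 0,"hand": 1},{"x": -1.7,"y": 7.4,"z": -1.3,"yaw": 0,"hand": 1},{"x": -2.0,"y": 9.1,"z": -2.2,"yaw": 0,"hand": 1},{"x": -2.4,"y": 10.6,"z": -3.3,"yaw": 0,"hand": 1},{"x": -2.7,"y": 12.1,"z": -4.6,"yaw": 0,"hand": 1},{"x": -3.1,"y": 13.5,"z": -6.0,"yaw": 0,"hand": 1},{"x": -3.3,"y": 14.7,"z": -7.5,"yaw": 0,"hand": 1},{"x": -3.3,"y": 14.7,"z": -7.5,"yaw": 0,"hand": 1}])

```text
clock: 15.62
position: [0.51, -0.1105, 0.1502]
ee_rot: [-1.947, -2.461, 0.002]
force: [0.4, -0.5, 0.2]
width: 1.0
gripper_force: 0.0
```

```bash
python3 - <<'E'
from h import *
s=observe();print(s["position"],s["force"],s["joints"].round(2))
a=get_image("side");b=get_image("top")
cv2.imwrite("pics/7.png",np.hstack([cv2.resize(a[150:350,170:370],(400,400)),cv2.resize(b[150:310,240:400],(400,400))]))
E
```

```text
[ 0.50997307 -0.11052343  0.15017848] [ 0.36425057 -0.53809099  0.2315986 ] [ 0.28  0.37 -0.22  1.9   0.1   0.89  0.24]
```

View pics/7.png

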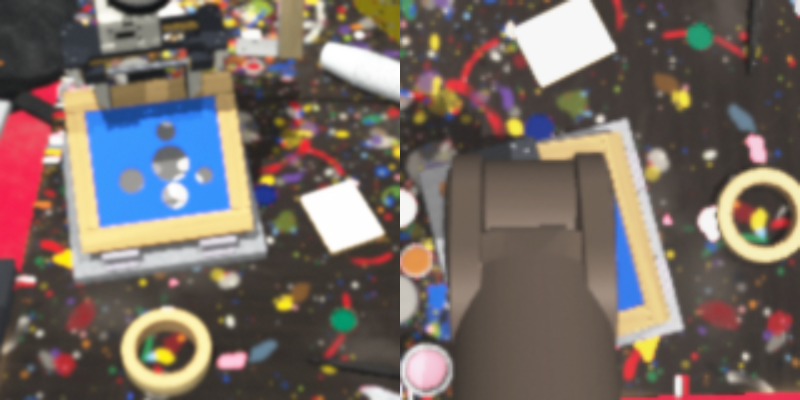

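Call:
apply_moves(motion=[{"x": -0.3,"y": 1.0,"z": -1.6,"yaw": 0,"hand": 1},{"x": -0.5,"y": 1.9,"z": -3.4,"yaw": 0,"hand": 1},{"x": -0.6,"y": 2.5,"z": -5.2,"yaw": 0,"hand": 1},{"x": -0.7,"y": 2.9,"z": -7.0,"yaw": 0,"hand": 1},{"x": -0.8,"y": 3.0,"z": -8.6,"yaw": 0,"hand": 1},{"x": -0.8,"y": 3.0,"z": -9.8,"yaw": 0,"hand": 1},{"x": -0.8,"y": 3.0,"z": -10.6,"yaw": 0,"hand": 1},{"x": -0.8,"y": 3.0,"z": -10.9,"yaw": 0,"hand": 1},{"x": -0.8,"y": 3.0,"z": -10.9,"yaw": 0,"hand": 1}])

```text
clock: 16.85
position: [0.5034, -0.0821, 0.0428]
ee_rot: [1.952, 2.462, -0.0]
force: [-0.5, -1.0, -0.3]
width: 1.0
gripper_force: 0.0
```

Call:
apply_moves(motion=[{"x": 0,"y": 0,"z": -0.3,"yaw": 0,"hand": 1},{"x": 0,"y": 0,"z": -0.5,"yaw": 0,"hand": 1},{"x": 0,"y": 0,"z": -0.5,"yaw": 0,"hand": 1}])

```text
clock: 17.23
position: [0.5041, -0.0821, 0.0402]
ee_rot: [1.95, 2.46, 0.001]
force: [-8.8, -0.0, 32.8]
width: 0.997
gripper_force: 16.5
```

A hard stop at z = 0.040 with 33 N means the frame is shut. I'll retreat and verify.

Call:
apply_moves(motion=[{"x": 0,"y": 0,"z": 1,"yaw": 0,"hand": 1},{"x": 0,"y": 0,"z": 5,"yaw": 0,"hand": 1},{"x": 0,"y": 0,"z": 11,"yaw": 0,"hand": 1},{"x": -2,"y": 5,"z": 15,"yaw": 0,"hand": 1},{"x": -4,"y": 11,"z": 18,"yaw": 0,"hand": 1},{"x": -6,"y": 17,"z": 18,"yaw": 0,"hand": 1},{"x": -6,"y": 22,"z": 18,"yaw": 0,"hand": 1},{"x": -6,"y": 22,"z": 18,"yaw": 0,"hand": 1}])

```text
clock: 18.23
position: [0.4425, 0.1432, 0.2186]
ee_rot: [-1.941, -2.47, -0.004]
force: [0.6, -0.6, -0.2]
width: 1.002
gripper_force: 0.0
```

```bash
python3 - <<'E'
from h import *
s=observe();print(s["position"],s["force"])
a=get_image("side");b=get_image("top")
cv2.imwrite("pics/8.png",np.hstack([cv2.resize(a[160:320,190:350],(400,400)),cv2.resize(b[150:310,240:400],(400,400))]))
pc=np.array([.6187,-.2029,.2255])
E=[(-.085+x,.175,.023) for x in(-.105,.105)]
print(((proj("side",pts(pc,E))-[190,160])*2.5).round(),((proj("top",pts(pc,E))-[240,150])*2.5).round())
E
```

```text
[0.44245585 0.14321922 0.21855588] [ 0.59137732 -0.63004627 -0.18783011]
[[ 38. 138.]
 [232. 112.]] [[ 84. 367.]
 [ 35. 176.]]
```

View pics/8.png

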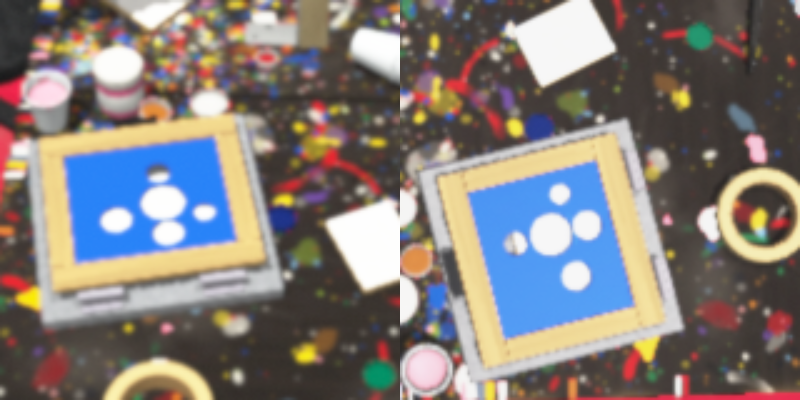

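The frame is shut flat: its edge matches the predicted (38,138)–(232,112) in the side half. The panel shows white through the holes, and the jar, cup and tape are where they were.

```bash
python3 -c "
from cell import *
print(sign_off())"
```

```text
the job is handed in; nothing more can be done
None
```

The job is handed in at about 18 s of the 67 s limit: the panel is seated against both fences (gaps about 1 mm, measured before closing), the frame is shut over it without slamming, and the jar, cup and tape look unmoved in the last pictures; sign-off returned no verdict.

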